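# Tune the shop radio to station four

## Task

Set the shop radio to station four: turn its larger dial, the one with the bar grip, clockwise click by click until its white pointer rests at the fourth dot, counting clockwise from the off line (off is the line, stations one to six are the dots). Then let go of it; do not turn the small volume knob beside it, and do not push or tip the white vase.

Things in the scene. Friction and masses are not known exactly. Their poses are not given: they have to be found in the camera images.
- selector (a joint): The larger dial on the wooden-topped shop radio (fixed). Rad: 0 at the off line, growing clockwise seen from above; a click is 0.436 (25 degrees), stations 1 to 6 at 0.436 .. 2.618, stops at both ends. Let go off the halfway point, it springs to the nearest; 0.1 N m. Starts at station 1, 2 or 3, or stuck between two. Marks lie 42 mm from its axis: a black line (off), then six black dots, 9 mm.
- selector_grip (a point): Point on the larger dial's axis at gripping height, 31 mm above the radio's top, 141 mm above the counter. Black dial: round skirt 52 mm across, 10 mm high, and across it a bar 46 mm long, 15 mm thick, its top 13 mm above this point, the skirt's top 20 mm below. z up, x along the bar to the end with the white pointer line, y across the bar; turns with the dial. Radio 170 x 300 x 110 mm.
- volume_mark (a point): Point on the white tick of the small round volume knob (black, 28 mm across, 18 mm high) on the same radio: on its top face, 12 mm from its axis; x points from axis to tick, z up. Its axis is 120 mm to the right of the larger dial's, as seen from the robot. It turns easily; leave it.
- vase: White ceramic bud vase, loose, 115 mm high, 80 mm across at its widest, narrow neck, 0.3 kg, standing on the counter left or right of the radio. Origin at the centre of its underside, z up. Leave it where it stands.
Not all that is in view belongs to the job. Of the things shaped like the vase, the white one is meant.

How it is judged:
By the outcome, as a careful person would: the job done as asked, in the order asked, and still so for the second after the job is handed in, with the robot touching nothing.
It also fails if it takes over 32 s, if anything falls off the work surface, if the arm or the gripper's body presses on something with over 40 N, if the wrist force passes 120 N, or if a joint passes its speed limit or range.

## Robot

A 6-joint arm with a two-finger parallel gripper is mounted at the origin on the work surface. World frame = base frame: x ahead of the robot, y to its left, z up, the work surface at z = 0. Lengths are in m, angles in degrees, forces in N, time in s.
With the tool pointing down it reaches from about 0.375 to 0.9 m from the base axis. Payload 3.1 kg.
Tool frame: the origin (TCP) lies between the finger pads; the fingertips stand 11 mm ahead of it and the grasp point (between the pads) lies 8 mm behind it; z points along the fingers, y is the line along which they close (so a half turn about z gives the same grasp; the last joint's range is limited). The gripper opens to 87 mm and grips with 3 to 60 N. Pads are 19 mm wide; open, the fingers measure 117 mm over their backs; the gripper's body (75 mm by 190 mm) begins 51 mm behind the grasp point.
Start: joints at [-79.498, 30.224, 82.088, -0, 67.689, -10.227], TCP at [0.221, -0.585, 0.21] pointing down, gripper open.
Joint ranges: [-176.69, 176.69], [-43.24, 126.21], [12.49, 139.97], [-82, 262], [0, 151.66], [-163.58, 163.58]. Speed limits (degrees/s): [159.86, 159.86, 180, 180, 180, 180].

## Interface

Orientations are given as a 3x3 rotation matrix whose columns are the frame's x, y, z axes.
In Python, from rig import bot, viewer, workorder, nets gives the robot as it stands. The module is installed in compiled form; this text tells all that it offers.
- The arm moves only by the tool move_arm, never from a script. Its argument "increments" is a list of rows, each a list of 7 numbers: the shift along the tool's x, y, z normalised to -1 to 1, where 1 is 0.3 m, then the turn, a rotation vector about the tool's x, y, z normalised to -1 to 1, where 1 is pi rad, then the opening, from 0 (shut) to 1 (fully open). In form: [[tx, ty, tz, wx, wy, wz, grip], ...]. A call has 1 to 10 rows; each row is the pose to reach, as a shift and turn from the pose commanded when the call began, along the tool's axes at that moment, turning the shorter way round; what a row does not reach only later rows make up. A row lasts 1/12 s, in which the tool goes at most 41.7 mm and 7.16 degrees, less where a joint would pass 70% of its speed; a pose out of reach is approached as far as the arm can. A call with a number of a shift or a turn outside -1 to 1 is refused whole. A call with a gripper value outside its range is refused whole. The fingers move at their own pace and stop on an object; the grip force is fixed at half the most. Time passes only in rows, so rows that repeat a pose let the fingers close. It gives the time, the measured TCP pose, the force, the opening and the grip force at its end, in the units of the state.
- bot.read_state(): the state, without advancing time (a new reading comes with each control period).
- viewer.capture(name): name is "scene" or "top" or "wrist"; returns a dict with "image" (400x640x3 uint8, blue, green, red), "K" (3x3 intrinsics, pixels), "eye" and "orientation" of the camera in the world. Camera axes: x right, y up, looking along -z (the intrinsics and any distortion apply to the point x, -y, -z); pixel columns grow to the right and rows downward; lengths in m; the calibration is good to about 2 mm. A picture is of the moment at which its call begins. There is no depth.
- workorder.hand_in(): hands the job in; it is judged then, once.
Trained networks look in the newest picture that a camera, given by its name, has taken for a name from the list of things; names that differ only in an ending like _2 or _b are one class to them, and where a whole thing is asked for, a point or a joint stands for the part that bears it (a point fixed in the world has none). Each returns a list of dicts, best first, with "conf" (0 to 1); they miss things now and then, are a little off and sometimes report something else, mostly with a low value. They report only what shows in the picture. A call takes as long as a camera call. They do not tell look-alikes from the thing itself.
- nets.find_in(camera, thing): "location" ([column, row] in pixels, amid what is visible of it).
The state is a dict: "time_s": time; "joint_positions": joint angles; "qvel": joint speeds; "tau": joint torques, N m; "position": TCP position; "tcp_rot": TCP orientation; "force": force on the tool from outside, world axes, zero at the start; "moment": the same for the moment, N m; "opening": opening from 0.0 (shut) to 1.0 (fully open); "grasp_force": force on a finger pad.
Only numpy, scipy, OpenCV 4.12 (cv2) and the standard library are available. Lean on these libraries where they do the work, as an engineer would, in place of code of your own. Each camera call takes 0.05 s, during which the arm holds its last target. There are 200 camera calls.

## Working session

There is one attempt and no reset: what is moved stays moved. The work goes in short steps, Python scripts to look and compute and a tool call to move; the robot and the scene stay as the last step left them, time stands still between calls to the robot, and variables do not carry over. Pictures are saved under pics/ and viewed, at most 10 in all, crops included, and the job is handed in when it is done.

Besides the shell and the picture viewer there is one more tool, called after "Call:" as name(argument=value, ...), one argument or row to a line, values as JSON. move_arm: Moves the arm, as the interface text tells. Its arguments: {"type":"object","properties":{"increments":{"type":"array"}},"required":["increments"]}

```bash
mkdir -p pics; cat > h.py <<'E'
import numpy as np, cv2
from rig import bot, viewer, workorder, nets
def ray(c,px):
    K=np.array(c["K"]);R=np.array(c["orientation"])
    d=np.linalg.inv(K)@[px[0],px[1],1]; return R@np.array([d[0],-d[1],-d[2]])
def at_z(c,px,z):
    d=ray(c,px);e=np.array(c["eye"]);return e+d*(z-e[2])/d[2]
def proj(c,p):
    q=np.array(c["orientation"]).T@(np.array(p)-c["eye"]);q=np.array(c["K"])@[q[0],-q[1],-q[2]];return q[:2]/q[2]
E
python3 - <<'E'
from h import *
for n in ["scene","top"]:
    c=viewer.capture(n);cv2.imwrite(f"pics/{n}0.png",c["image"])
    print(n,np.round(c["eye"],3),c.keys())
    for t,z in [("selector_grip",.141),("selector",.13),("volume_mark",.128),("vase",.06)]:
        for r in nets.find_in(n,t)[:3]: print(t,np.round(r["location"]),round(r["conf"],2),np.round(at_z(c,r["location"],z),3))
s=bot.read_state();print(s["time_s"],s["tcp_rot"],s["opening"])
E
```

```text
scene [1.314 0.233 0.685] dict_keys(['image', 'K', 'eye', 'orientation'])
selector_grip [381. 211.] 0.62 [0.565 0.078 0.141]
selector [380. 213.] 0.94 [0.555 0.075 0.13 ]
volume_mark [325. 205.] 0.61 [ 0.561 -0.044  0.128]
vase [252. 211.] 0.96 [ 0.551 -0.234  0.06 ]
vase [267. 183.] 0.55 [ 0.423 -0.256  0.06 ]
top [ 0.461 -0.067  0.998] dict_keys(['image', 'K', 'eye', 'orientation'])
selector_grip [238. 197.] 0.66 [0.546 0.073 0.141]
selector [242. 193.] 0.56 [0.555 0.067 0.13 ]
vase [389. 207.] 0.92 [ 0.525 -0.243  0.06 ]
vase [405. 260.] 0.73 [ 0.41  -0.272  0.06 ]
vase [446. 195.] 0.58 [ 0.548 -0.368  0.06 ]
0.5 [[ 9.35270409e-01  3.53933978e-01 -2.76734431e-05]
 [ 3.53933979e-01 -9.35270402e-01  1.17193973e-04]
 [ 1.55967769e-05 -1.19402627e-04 -9.99999993e-01]] 1.000527640591275
```

View pics/top0.png

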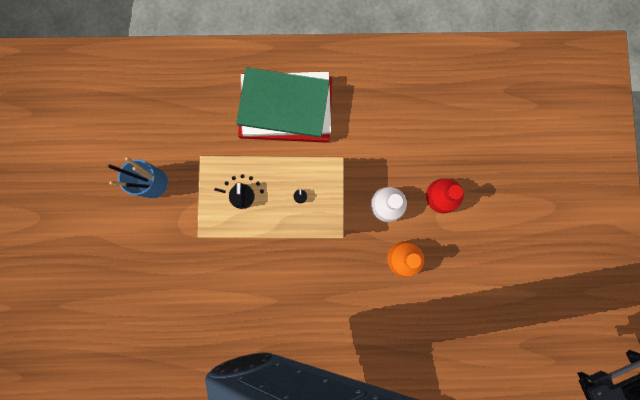

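View pics/scene0.png

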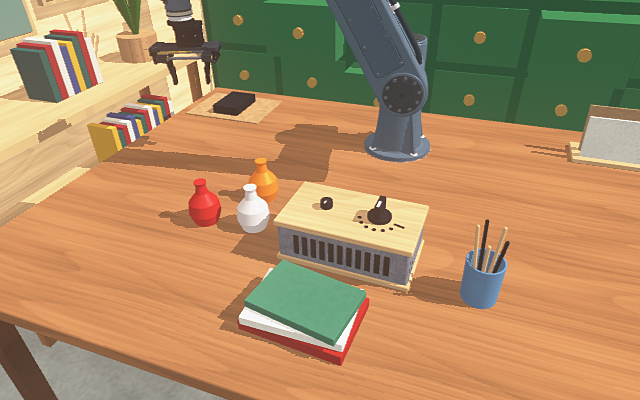

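```bash
python3 - <<'E'
from h import *
i=cv2.imread("pics/top0.png")[165:220,205:325]
cv2.imwrite("pics/z0.png",cv2.resize(i,None,fx=6,fy=6,interpolation=cv2.INTER_CUBIC))
s=bot.read_state();R=np.array(s["tcp_rot"])
print((R.T@(np.array([.55,.07,.29])-s["position"])/.3).round(3))
E
```

```text
[ 1.797 -1.653 -0.266]
```

View pics/z0.png

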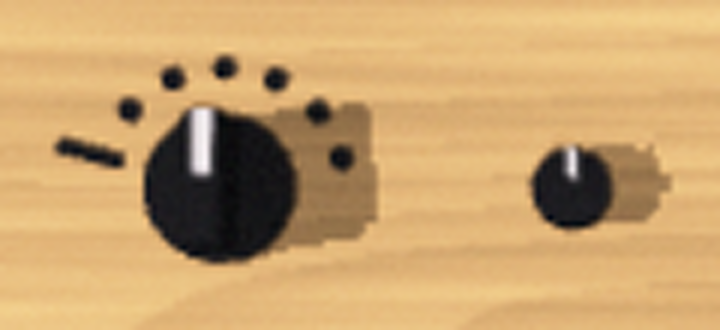

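Call:
move_arm(
  increments=[
    [0.05,-0.05,-0.2,0,0,0,1],
    [0.15,-0.14,-0.27,0,0,0,1],
    [1,-0.92,-0.27,0,0,0,1],
    [1,-0.92,-0.27,0,0,0,1],
    [1,-0.92,-0.27,0,0,0,1],
    [1,-0.92,-0.27,0,0,0,1],
    [1,-0.92,-0.27,0,0,0,1],
    [1,-0.92,-0.27,0,0,0,1],
    [1,-0.92,-0.27,0,0,0,1],
    [1,-0.92,-0.27,0,0,0,1],
  ],
)

```text
time_s: 1.33
position: [0.3914, -0.2446, 0.2905]
tcp_rot: [[0.935, 0.353, 0.001], [0.353, -0.935, -0.001], [0.0, 0.001, -1.0]]
force: [0.2, -0.5, 0.5]
opening: 1.0
grasp_force: 0.0
```

Call:
move_arm(
  increments=[
    [0.8,-0.73,0,0,0,0.115,1],
    [0.8,-0.73,0,0,0,0.115,1],
    [0.8,-0.73,0,0,0,0.115,1],
    [0.8,-0.73,0,0,0,0.115,1],
    [0.8,-0.73,0,0,0,0.115,1],
    [0.8,-0.73,0,0,0,0.115,1],
    [0.8,-0.73,0,0,0,0.115,1],
    [0.8,-0.73,0,0,0,0.115,1],
    [0.8,-0.73,0,0,0,0.115,1],
    [0.8,-0.73,0,0,0,0.115,1],
  ],
)

```text
time_s: 2.17
position: [0.5388, 0.0461, 0.2901]
tcp_rot: [[1.0, 0.005, 0.001], [0.005, -1.0, 0.0], [0.001, -0.0, -1.0]]
force: [-0.9, -0.4, 1.0]
opening: 0.999
grasp_force: 0.0
```

```bash
python3 - <<'E'
from h import *
c=viewer.capture("wrist");cv2.imwrite("pics/w1.png",c["image"]);np.savez("w1.npz",**{k:c[k] for k in("K","eye","orientation")})
for t,z in [("selector_grip",.141),("selector",.13),("volume_mark",.128)]:
    for r in nets.find_in("wrist",t)[:2]: print(t,np.round(r["location"]),round(r["conf"],2),np.round(at_z(c,r["location"],z),3))
s=bot.read_state();print(s["time_s"],s["position"],np.round(s["tcp_rot"],3),s["joint_positions"],c["eye"])
E
```

```text
selector_grip [298. 173.] 0.76 [0.552 0.067 0.141]
selector [508. 179.] 0.71 [ 0.544 -0.191  0.13 ]
selector [294. 176.] 0.68 [0.546 0.073 0.13 ]
volume_mark [388. 174.] 0.81 [ 0.548 -0.044  0.128]
2.3667 [0.53719324 0.04206207 0.29002304] [[ 1.    -0.001 -0.001]
 [-0.001 -1.    -0.001]
 [-0.001  0.001 -1.   ]] [-7.38703223e+00  1.85007909e+01  8.85648005e+01 -4.13894426e-02
  7.29749535e+01  8.26791787e+01] [0.61715502 0.04553055 0.46432525]
```

View pics/w1.png

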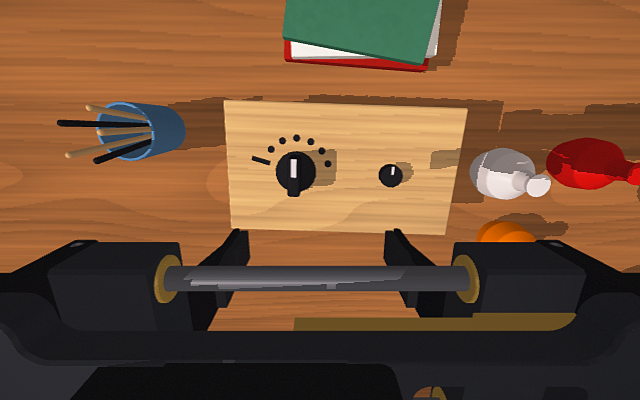

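```bash
cat > m.py <<'E'
from h import *
from scipy.optimize import least_squares
def measure(c,cen=(.548,.069)):
    g=cv2.cvtColor(c["image"],cv2.COLOR_BGR2GRAY)
    def blobs(mask,z,rmax,amax):
        n,l,st,ce=cv2.connectedComponentsWithStats(mask.astype(np.uint8))
        out=[]
        for i in range(1,n):
            if 4<st[i,4]<amax:
                p=at_z(c,ce[i],z)[:2]
                if np.hypot(*(p-cen))<rmax: out.append((p,np.argwhere(l==i)[:,::-1]))
        return out
    b=[p for p,_ in blobs(g<75,.11,.065,120) if np.hypot(*(p-cen))>.03]
    P=np.array(b);a=np.degrees(np.arctan2(P[:,1]-cen[1],P[:,0]-cen[0]));P=P[np.argsort(-a)]
    r=least_squares(lambda x:np.hypot(P[:,0]-x[0],P[:,1]-x[1])-.042,cen,loss="soft_l1",f_scale=.001).x
    a=np.degrees(np.arctan2(P[:,1]-r[1],P[:,0]-r[0]))
    print("centre",r.round(4),"marks deg",a.round(1),"rad",np.hypot(*(P-r).T).round(4))
    im=c["image"].astype(int)
    w=blobs((im.min(2)>140)&(np.ptp(im,axis=2)<40),.154,.045,400)
    for p,px in w:
        W=np.array([at_z(c,q,.154)[:2] for q in px]);_,s,v=np.linalg.svd(W-W.mean(0));d=v[0]*np.sign(v[0]@(W.mean(0)-r))
        print("white",p.round(4),len(px),"axis deg",np.degrees(np.arctan2(d[1],d[0])).round(1),"to centroid",np.degrees(np.arctan2(*(p-r)[::-1])).round(1),s.round(4))
E
python3 - <<'E'
from m import *
z=np.load("w1.npz");c={k:z[k] for k in z};c["image"]=cv2.imread("pics/w1.png");measure(c)
c=viewer.capture("top");measure(c)
s=bot.read_state();print(s["time_s"],s["position"])
E
```

```text
centre [0.5484 0.0726] marks deg [ 73.7  48.4  23.   -2.3 -27.4 -52.5 -76.6] rad [0.0466 0.0417 0.0417 0.0418 0.0422 0.0421 0.0426]
white [0.5602 0.0719] 95 axis deg -1.4 to centroid -3.4 [0.0606 0.0161]
centre [0.5496 0.0709] marks deg [ -75.3 -110.2] rad [0.042 0.042]
2.4167 [0.53724616 0.0418982  0.29010584]
```

Call:
move_arm(
  increments=[
    [0.036,-0.1,0,0,0,0.011,1],
    [0.036,-0.1,0.15,0,0,0.011,1],
    [0.036,-0.1,0.3,0,0,0.011,1],
    [0.036,-0.1,0.3,0,0,0.011,1],
    [0.036,-0.1,0.3,0,0,0.011,1],
    [0.036,-0.1,0.3,0,0,0.011,1],
    [0.036,-0.1,0.3,0,0,0.011,1],
  ],
)

```text
time_s: 3.0
position: [0.5505, 0.0725, 0.2024]
tcp_rot: [[0.999, -0.035, 0.005], [-0.035, -0.999, -0.0], [0.005, 0.0, -1.0]]
force: [0.9, -0.3, 0.5]
opening: 0.998
grasp_force: 0.0
```

```bash
python3 - <<'E'
from m import *
c=viewer.capture("wrist");cv2.imwrite("pics/w2.png",c["image"])
s=bot.read_state();print(s["time_s"],s["position"],np.round(s["tcp_rot"],3))
measure(c)
E
```

```text
3.05 [0.55059534 0.07268961 0.20262771] [[ 0.999 -0.035  0.005]
 [-0.035 -0.999 -0.   ]
 [ 0.005  0.    -1.   ]]
centre [0.5482 0.0719] marks deg [ 48.7  23.6  -1.4 -26.4 -51.7 -76.4] rad [0.042 0.042 0.042 0.042 0.042 0.042]
white [0.5599 0.0716] 163 axis deg -1.8 to centroid -1.7 [0.0756 0.0217]
```

View pics/w2.png

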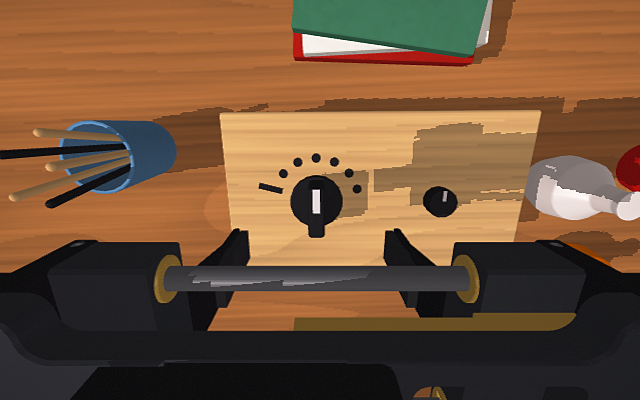

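Call:
move_arm(
  increments=[
    [-0.008,0.002,0.08,0,0,0,1],
    [-0.008,0.002,0.15,0,0,0,1],
    [-0.008,0.002,0.19,0,0,0,1],
    [-0.008,0.002,0.21,0,0,0,1],
    [-0.008,0.002,0.21,0,0,0,1],
    [-0.008,0.002,0.21,0,0,0,1],
  ],
)

```text
time_s: 3.55
position: [0.5474, 0.0727, 0.1384]
tcp_rot: [[0.999, -0.034, 0.003], [-0.034, -0.999, -0.0], [0.003, 0.0, -1.0]]
force: [0.8, -0.2, -0.6]
opening: 1.0
grasp_force: 0.0
```

Call:
move_arm(
  increments=[
    [0,0,0,0,0,0,0.6],
    [0,0,0,0,0,0,0.4],
    [0,0,0,0,0,0,0.3],
    [0,0,0,0,0,0,0.2],
    [0,0,0,0,0,0,0.1],
    [0,0,0,0,0,0,0],
    [0,0,0,0,0,0,0],
    [0,0,0,0,0,0,0],
    [0,0,0,0,0,0,0],
  ],
)

```text
time_s: 4.3
position: [0.5462, 0.0729, 0.137]
tcp_rot: [[0.999, -0.034, -0.0], [-0.034, -0.999, 0.0], [-0.0, -0.0, -1.0]]
force: [-0.5, -0.0, -0.3]
opening: 0.402
grasp_force: 0.0
```

Call:
move_arm(
  increments=[
    [0,0,0,0,0,0,0],
    [0,0,0,0,0,0,0],
    [0,0,0,0,0,0,0],
    [0,0,0,0,0,0,0],
    [0,0,0,0,0,0,0],
    [0,0,0,0,0,0,0],
    [0,0,0,0,0,0,0],
    [0,0,0,0,0,0,0],
  ],
)

```text
time_s: 4.97
position: [0.5462, 0.0729, 0.1371]
tcp_rot: [[0.999, -0.034, -0.0], [-0.034, -0.999, -0.0], [-0.0, 0.0, -1.0]]
force: [0.7, 0.9, -1.1]
opening: 0.165
grasp_force: 30.0
```

Call:
move_arm(
  increments=[
    [0,0,0,0,0,0.02,0],
    [0,0,0,0,0,0.04,0],
    [0,0,0,0,0,0.06,0],
    [0,0,0,0,0,0.08,0],
    [0,0,0,0,0,0.1,0],
    [0,0,0,0,0,0.12,0],
    [0,0,0,0,0,0.139,0],
    [0,0,0,0,0,0.139,0],
    [0,0,0,0,0,0.139,0],
    [0,0,0,0,0,0.139,0],
  ],
)

```text
time_s: 5.8
position: [0.5465, 0.0739, 0.1371]
tcp_rot: [[0.892, -0.453, 0.001], [-0.453, -0.892, 0.002], [-0.0, -0.002, -1.0]]
force: [0.9, 5.7, -1.1]
opening: 0.167
grasp_force: 30.0
```

```bash
python3 - <<'E'
from m import *
s=bot.read_state();R=np.array(s["tcp_rot"]);print(s["time_s"],np.degrees(np.arctan2(R[1,0],R[0,0])),s["moment"],s["grasp_force"])
c=viewer.capture("wrist");cv2.imwrite("pics/w3.png",c["image"])
try: measure(c)
except Exception as e: print(e)
E
```

```text
5.8 -26.92030054652804 [ 1.00751757 -0.21723427  0.02193093] 29.99353140592575
centre [0.5481 0.0719] marks deg [ 48.6  23.5  -1.5 -26.3 -51.3 -76.5] rad [0.042 0.042 0.042 0.042 0.042 0.042]
white [0.5587 0.0665] 288 axis deg -26.9 to centroid -27.3 [0.1033 0.0268]
```

View pics/w3.png

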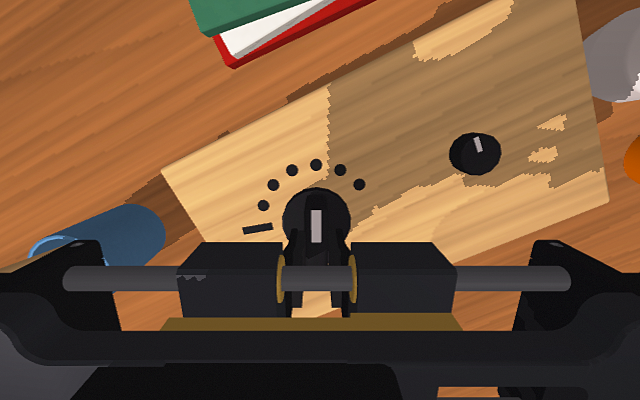

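Call:
move_arm(
  increments=[
    [0,0,0,0,0,0,0.6],
    [0,0,0,0,0,0,0.6],
    [0,0,0,0,0,0,0.6],
    [0,0,0,0,0,0,0.6],
    [0,0,0,0,0,0,0.6],
    [0,0,0,0,0,0,0.6],
    [0,0,0,0,0,0,0.6],
    [0,0,0,0,0,0,0.6],
  ],
)

```text
time_s: 6.52
position: [0.5462, 0.0727, 0.1371]
tcp_rot: [[0.891, -0.454, -0.0], [-0.454, -0.891, -0.0], [0.0, 0.0, -1.0]]
force: [-0.2, 0.1, -0.1]
opening: 0.583
grasp_force: 0.0
```

Call:
move_arm(
  increments=[
    [0,0,-0.05,0,0,0,0.6],
    [0,0,-0.15,0,0,0,0.6],
    [0,0,-0.28,0,0,0,0.6],
    [0,0,-0.4,0,0,0,0.6],
    [0,0,-0.45,0,0,0,0.6],
    [0,0,-0.45,0,0,0,0.6],
    [0,0,-0.45,0,0,0,0.6],
    [0,0,-0.45,0,0,0,0.6],
  ],
)

```text
time_s: 7.18
position: [0.5451, 0.0729, 0.2707]
tcp_rot: [[0.891, -0.453, -0.003], [-0.453, -0.891, 0.0], [-0.003, 0.001, -1.0]]
force: [-0.2, -0.1, -0.4]
opening: 0.597
grasp_force: 0.0
```

```bash
python3 - <<'E'
from m import *
c=viewer.capture("wrist");cv2.imwrite("pics/w4.png",c["image"]);measure(c)
print(bot.read_state()["time_s"])
c=viewer.capture("scene")
E
```

```text
centre [0.5483 0.0725] marks deg [ 73.5  48.3  23.3  -1.9 -26.9 -52.1 -76.6] rad [0.0465 0.0417 0.0417 0.0417 0.0422 0.0422 0.0423]
white [0.5587 0.0667] 114 axis deg -27.0 to centroid -29.2 [0.0641 0.0196]
7.2333
```

View pics/w4.png

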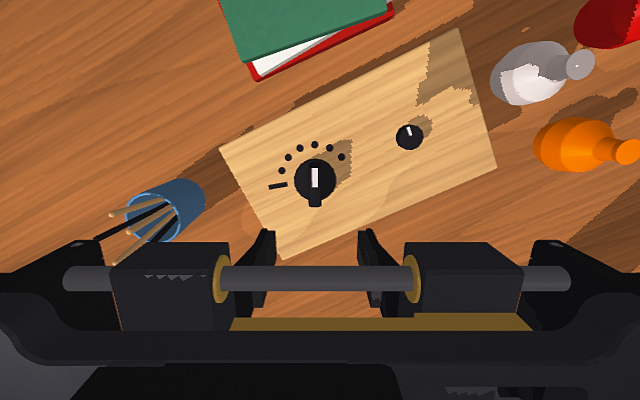

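The pointer (315,175) is aligned with the fourth dot (315,145). The gripper is clear of the radio, and the vase and volume knob look undisturbed.

```bash
python3 -c "
from rig import workorder
print(workorder.hand_in())"
```

```text
the job is handed in; nothing more can be done
None
```

The radio is set to station four: the dial started at station three, was turned one click clockwise, and its pointer measured within about 0.1° of the fourth dot after release; the volume knob and white vase were not touched, and the job was handed in at about 7.3 s.

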